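# Snap the lid onto the slanted card tub

### The job

Close the white card tub that stands slanted in the desk stand: pick up the smaller of the two white lids (the one that fits), set it on the tub and press it down until it has snapped home at both ends and sits flush all round, then let go. Press firmly but do not crush the thin tub, and leave the larger lid and the other things on the desk where they are.

Things in the scene. Friction and masses are not known exactly. Their poses are not given: they have to be found in the camera images.
- tub: Fixed white open box, 84 x 124 mm outside, 60 mm deep, walls 3 mm (the top 4 mm of the wall is set in 2 mm all round as a lead-in), held slanted in a dark steel desk stand. Origin: centre of its underside. z out of the mouth along its own axis, leaning 0.52 rad (30 deg) from vertical towards the stand's front; x up the slope (short side), y level, along the long side.
- tub_mouth (a point): Centre of the tub's mouth, in the plane of its rim, 60 mm along z from the tub's origin, same axes as the tub; about 98 mm above the desk.
- catch_l (a joint): Sprung catch nose in the middle of the tub's +y end wall: a rounded bar 44 mm long along x, 8 mm thick, centre 62 mm from the tub's middle and 12 mm below the rim, standing 3.8 mm out of the wall. Value: how far it is pushed inward (m), 0 at rest, back to nearly 0 with the lid snapped home, some 0.002 while the lid's bead rides over it.
- catch_r (a joint): The same catch nose at the tub's -y end.
- lid: The lid that fits: loose, white, 94 x 141 mm, on the desk skirt down. Origin: centre of the skirt's lower edge; z up, x along the short side, y along the long side (a half turn makes no difference). Skirt 20 mm deep, 3 mm thick, 2 mm clearance to the tub each side in x; flat top at z = 24 mm. About 100 g. Thin plastic: more than 100 N between lid and tub cracks it.
- lid_grip (a point): Grip point inside the lid's solid central rib, 38 mm above the lid's origin, same axes. The rib is 16 mm wide along x, 70 mm long along y and 22 mm high (z = 24 to 46 mm of the lid), to be pinched across x. The flat top beyond the rib's ends, around y = +53 and -53 mm, is the place to press each end.
- lid_seat (a point): Centre of the underside of the lid's top plate, 20 mm above the lid's origin, same axes. Fully home it meets tub_mouth, axes parallel. Set loosely on the tub, the lid first rests on the two catch noses, about 10 mm short of home.
- lid_end_a (a point): Underside of the lid's plate at the +y end (lid frame 0, +66.5, 20 mm); fully home it is level with the tub's rim. Inside each end of the skirt runs a round bead, 6 mm thick, 3 mm above the lower edge, with 1.3 mm clearance to the tub wall in y. A push of about 15 to 20 N on an end takes its bead over the nose with a snap.
- lid_end_b (a point): The same at the -y end (lid frame 0, -66.5, 20 mm).
- big_lid: A larger white lid of the same kind, 124 x 174 mm, 46 mm high with its rib, loose, which does not fit this tub: leave it. Origin: centre of its skirt's lower edge.
- stand: The fixed dark steel desk stand that carries the tub, foot 150 x 160 mm. Origin: centre of its foot on the desk; its front (the low side of the slope) faces -x of its own frame.
- tape_roll: Bystander: brown tape roll, 72 mm across, 45 mm high, origin under its centre.
- mug: Bystander: white mug, 76 mm across, 90 mm high, handle at +y, origin under its centre.
- stapler: Bystander: grey and black stapler, 140 x 34 x 50 mm, origin under its centre.
- pen_pot: Bystander: dark pen pot, 68 mm across, 90 mm high with pens to 155 mm, origin under its centre.
- water_bottle: Bystander: clear bottle, 64 mm across, 190 mm high, origin under its centre.
- calculator: Bystander: grey desk calculator, 140 x 80 x 17 mm, origin under its centre.
Mind the look-alikes: they are no part of the job. What is shaped like the lid but pink or yellow is not meant.

How it is judged (in metres and radians):
On the way:
1. the fitting lid is lifted clear of the desk (height (world z) of lid above 0.06 m), for 0.1 s.
At the end, for the whole second after the job is handed in: The smaller lid is snapped home on the tub: the underside of its plate lies within 3 mm of the rim at the centre and 3.5 mm at both ends, it is centred within 4 mm, parallel to the rim within 0.05 rad, at rest and released (z of lid_seat in the frame of tub_mouth between -0.004 and 0.003 m and z of each of lid_end_a, lid_end_b in the frame of tub_mouth below 0.0035 m and x of lid_seat in the frame of tub_mouth between -0.004 and 0.004 m and y of lid_seat in the frame of tub_mouth between -0.004 and 0.004 m and angle between the z axis of lid and the z axis of tub_mouth, either way round below 0.05 rad and linear speed of lid below 0.02 m/s); the robot touches nothing.
It fails at once if lid and tub pressed together with more than 100 N (contact force between lid and stand above 100 N).
It fails at once if the larger lid moved by more than 30 mm (distance of big_lid from where it was at the start of the episode above 0.03 m).
It fails at once if a bystander moved by more than 40 mm (distance of any of tape_roll, mug, stapler, pen_pot, water_bottle, calculator from where it was at the start of the episode above 0.04 m).
It also fails if it takes over 53 s, if anything falls off the work surface, if the arm or the gripper's body presses on something with over 40 N, if the wrist force passes 120 N, or if a joint passes its speed limit or range.

### The arm

A 6-joint arm with a two-finger parallel gripper is mounted at the origin on the work surface. World frame = base frame: x ahead of the robot, y to its left, z up, the work surface at z = 0. Lengths are in mm, angles in rad, forces in N, time in s.
With the tool pointing down it reaches from about 275 to 1000 mm from the base axis. Payload 8.4 kg.
Tool frame: the origin (TCP) lies at the very end of the fingers, on their centre line; the grasp point (between the pads) lies 19 mm behind it; z points along the fingers, y is the direction in which the jaws open and shut (so a half turn about z gives the same grasp; the last joint's range is limited). The gripper opens to 85 mm and grips with 20 to 120 N. Pads are 22 mm wide; open, the fingers measure 114 mm over their backs; the gripper's body (76 mm by 85 mm) begins 54 mm behind the grasp point. The pads swing forward as they close: fully open they stand 13 mm farther back than shut.
Start: joints at [1.141, 0.353, 1.633, -0, 1.155, -0.002], TCP at [259.293, 568.678, 231.281] pointing down, gripper open.
Joint ranges: [-2.63, 2.63], [-0.92, 2.1], [0.06, 2.66], [-1.3, 4.44], [0, 2.69], [-3.02, 3.02]. Speed limits (rad/s): [2.22, 2.22, 2.79, 3.14, 3.14, 3.14].

### API

Orientations are given as [roll, pitch, yaw] about the fixed x, y, z axes, in that order (R = Rz(yaw) Ry(pitch) Rx(roll)).
In Python, from rig import readout, grab_frame, calibration, r gives the robot as it stands. The module is installed in compiled form; this text tells all that it offers.
- The arm moves only by the tool play_rows, never from a script. Its argument "rows" is a list of rows, each a list of 3 entries, a list of its own where there are three numbers: the closure in counts, from 0 (fully open) to 255 (shut), then the shift along the tool's x, y, z in cm, then the turn, a rotation vector about the tool's x, y, z in rad. In form: [[gripper, [dx, dy, dz], [rx, ry, rz]], ...]. A call has 1 to 12 rows; each row is the pose to reach, as a shift and turn from the pose commanded when the call began, along the tool's axes at that moment; what a row does not reach only later rows make up. A row lasts 1/12 s, in which the tool goes at most 41.7 mm and 7.16 degrees, less where a joint would pass 70% of its speed; a pose out of reach is approached as far as the arm can. A call with a gripper value outside its range is refused whole. The fingers move at their own pace and stop on an object; "squeeze" is the grip in N (left out, the last holds). Time passes only in rows, so rows that repeat a pose let the fingers close. It gives the time, the measured TCP pose, the force and the opening at its end, in the units of the state.
- readout.sense(): the state, without advancing time (a new reading comes with each control period).
- grab_frame(name): name is "side" or "top" or "wrist"; returns (picture, depth): 420x560x3 uint8, red, green, blue; 420x560 float32, mm along the optical axis (not along the pixel's ray), 0 where there is no reading.
- calibration(name): a dict with "vfov" (degrees; the focal length in pixels is half the picture's height over the tangent of half this angle, whatever the lens; pixels are square), "cx", "cy" (the principal point, pixels), "k1" (the pictures are not rectified: a ray, as slopes to the right and down, at radius r is drawn at 1 + k1 r^2 times it, then the intrinsics apply), "cam_to_world" (4x4, takes a point from camera to world coordinates). Camera axes: x right, y down, z forward; pixel columns grow to the right and rows downward; lengths in mm; the calibration is good to about 2 mm. A picture is of the moment at which its call begins: read the wrist's pose just before it. calibration takes no time and is no camera call; for the wrist camera it gives the pose at the moment of the call.
- r.sign_off(): hands the job in, once; it reports no verdict.
The state is a dict: "clock": time; "qpos": joint angles; "qvel": joint speeds; "joint_efforts": joint torques, N m; "eef_pos": TCP position; "tcp_rot": TCP orientation; "contact_force": force on the tool from outside, world axes, zero at the start; "wrist_torque": the same for the moment, N m; "opening": opening from 0.0 (shut) to 1.0 (fully open).
Only numpy, scipy, OpenCV 4.12 (cv2) and the standard library are available. Lean on these libraries where they do the work, as an engineer would, in place of code of your own. Each camera call takes 0.05 s, during which the arm holds its last target.

## Working session

There is one attempt and no reset: what is moved stays moved. The work goes in short steps, Python scripts to look and compute and a tool call to move; the robot and the scene stay as the last step left them, time stands still between calls to the robot, and variables do not carry over. Pictures are saved under pics/ and viewed, and the job is handed in when it is done.

Besides the shell and the picture viewer there is one more tool, called after "Emit:" by a JSON object that holds its "method" and its "body", one argument or row to a line. play_rows: Moves the arm, as the interface text tells. Its arguments: {"type":"object","properties":{"rows":{"type":"array"},"squeeze":{"type":"number"}},"required":["rows"]}

```bash
mkdir -p pics; cat > h.py <<'E'
import numpy as np, cv2
from rig import readout, grab_frame, calibration, r
from scipy.spatial.transform import Rotation as R
def save(n,f):
    cv2.imwrite('pics/'+f,n[...,::-1])
def pts(name,d,cal=None):
    c=cal or calibration(name); h,w=d.shape
    f=h/2/np.tan(np.radians(c['vfov'])/2)
    K=np.array([[f,0,c['cx']],[0,f,c['cy']],[0,0,1.]])
    v,u=np.mgrid[:h,:w]
    p=cv2.undistortPoints(np.stack([u.ravel(),v.ravel()],1).astype(np.float64)[:,None],K,np.array([c['k1'],0,0,0.]))[:,0]
    P=np.c_[p,np.ones(len(p))]*d.ravel()[:,None]
    T=np.array(c['cam_to_world'])
    W=P@T[:3,:3].T+T[:3,3]
    W[d.ravel()<=0]=np.nan
    return W.reshape(h,w,3)
E
python3 - <<'E'
from h import *
print(readout.sense())
for n in ['side','top','wrist']:
    c=calibration(n);p,d=grab_frame(n);save(p,n+'0.png');np.savez(n+'0.npz',p=p,d=d,W=pts(n,d,c));print(n,c)
E
```

```text
{'clock': 0.0, 'qpos': array([ 1.14060553e+00,  3.53658794e-01,  1.63415448e+00, -2.17152844e-05,
        1.15516308e+00, -2.35775382e-03]), 'qvel': array([-0.0011643 ,  0.00165343, -0.00162684, -0.00153297,  0.0013439 ,
       -0.00068499]), 'joint_efforts': array([ 6.37581579e-04, -6.05279231e+01, -3.42065406e+01,  1.61973062e-04,
        9.61502868e-03, -1.41638969e-05]), 'eef_pos': array([259.09609131, 568.24201609, 230.54631182]), 'tcp_rot': array([-3.14020891e+00,  1.65918288e-05,  2.71376840e+00]), 'contact_force': array([-0.16051902,  0.53973549,  0.22416613]), 'wrist_torque': array([ 0.04572041, -0.03015566, -0.05020735]), 'opening': 0.9993516455915135}
side {'vfov': 45.90386103475641, 'cx': 287.903377571487, 'cy': 213.33392096657195, 'k1': 0.03423988484381565, 'cam_to_world': array([[ 7.22085722e-01, -5.18055732e-01,  4.58487153e-01,
        -3.83490842e+01],
       [-6.91577512e-01, -5.23613772e-01,  4.97543126e-01,
        -5.57120859e+02],
       [-1.76848806e-02, -6.76348192e-01, -7.36369723e-01,
         9.86313966e+02],
       [ 0.00000000e+00,  0.00000000e+00,  0.000
[... 279 characters left out ...]
2.16613105e-02, -7.54686051e-04,
         2.36014903e+01],
       [-3.36744242e-03, -1.89630249e-01, -9.81849800e-01,
         1.30725229e+03],
       [ 0.00000000e+00,  0.00000000e+00,  0.00000000e+00,
         1.00000000e+00]])}
wrist {'vfov': 63.2518003727338, 'cx': 280.42002115709676, 'cy': 210.1428090042858, 'k1': -0.08090872929682312, 'cam_to_world': array([[ 4.13859445e-01,  8.66313696e-01,  2.79680068e-01,
         1.87072299e+02],
       [ 9.10340618e-01, -3.93653078e-01, -1.27738850e-01,
         6.01568532e+02],
       [-5.64995290e-04,  3.07470056e-01, -9.51557589e-01,
         3.71815518e+02],
       [ 0.00000000e+00,  0.00000000e+00,  0.00000000e+00,
         1.00000000e+00]])}
```

View pics/top0.png

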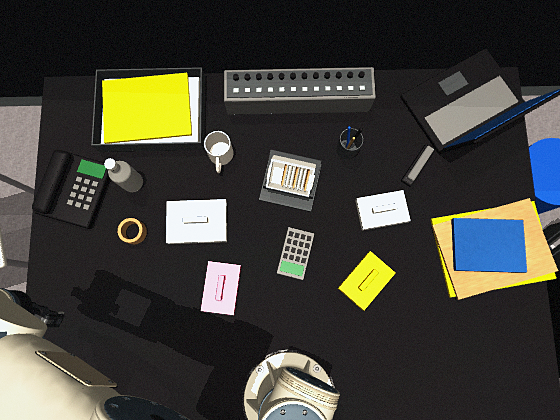

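View pics/side0.png

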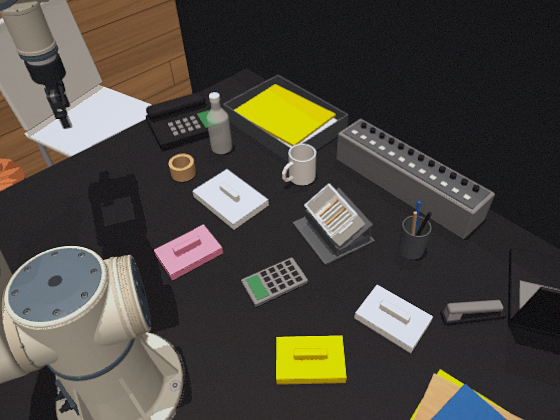

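The top view shows the tub in its stand at about (290,175), the smaller white lid at (383,210) and the larger one at (196,221). Next I measure the lid and the tub from depth.

```bash
python3 - <<'E'
from h import *
for n in ['top','side']:
    z=np.load(n+'0.npz');W=z['W']
    for nm,cen,rad in ([('lid',(383,210),40),('big',(196,221),45)] if n=='top' else [('lid',(393,318),50),('big',(231,198),45)]):
        u,v=cen;w=W[v-rad:v+rad,u-rad:u+rad].reshape(-1,3);w=w[~np.isnan(w).any(1)]
        m=(w[:,2]>19)&(w[:,2]<30); q=w[m]
        rib=w[(w[:,2]>40)&(w[:,2]<52)]
        print(n,nm,'plate',np.median(q[:,2]),len(q),'rect',cv2.minAreaRect(q[:,:2].astype(np.float32)),'rib',len(rib),rib.mean(0),cv2.minAreaRect(rib[:,:2].astype(np.float32)))
    dz=W[380:,:,2] if 0 else None
# tub/crops
for n,c in [('top',(290,177)),('side',(335,220))]:
    z=np.load(n+'0.npz');p=z['p'];u,v=c
    save(cv2.resize(p[v-50:v+50,u-60:u+60],None,fx=6,fy=6,interpolation=cv2.INTER_CUBIC),n+'tub.png')
E
```

```text
top lid plate 24.828298457241317 1363 rect ((541.1708984375, -296.88037109375), (139.39312744140625, 169.3808135986328), 8.727608680725098) rib 223 [ 554.74973118 -322.02139497   46.67007218] ((559.3194580078125, -333.39208984375), (47.77486801147461, 188.3543701171875), 42.46332931518555)
top big plate 24.903048766463826 2397 rect ((460.07818603515625, 237.78907775878906), (196.4999237060547, 212.1878662109375), 1.0682963132858276) rib 136 [494.47002646 257.59759845  46.13866211] ((494.36181640625, 256.1272277832031), (69.27106475830078, 16.257482528686523), 88.93804168701172)
side lid plate 23.58320966192923 2151 rect ((457.8760070800781, -298.40252685546875), (219.3689727783203, 140.4297332763672), 8.750777244567871) rib 231 [ 517.10379422 -289.8750789    44.70915205] ((517.6221313476562, -289.5928039550781), (18.449756622314453, 69.15425872802734), 7.191567420959473)
side big plate 23.129606378728113 2215 rect ((486.57745361328125, 260.0798034667969), (326.92864990234375, 217.8097686767578), 54.137290954589844) rib 242 [444.16830543 274.88173589  44.25439218] ((455.4151611328125, 278.5731201171875), (336.36993408203125, 138.7060089111328), 54.170310974121094)
```

```bash
python3 - <<'E'
from h import *
for n,c in [('top',(290,177)),('side',(335,225))]:
    W=np.load(n+'0.npz')['W'];u,v=c
    w=W[v-45:v+45,u-50:u+50].reshape(-1,3)
    w=w[~np.isnan(w).any(1)]
    print(n,'stand foot', [np.round(cv2.minAreaRect(w[(w[:,2]>3)][:,:2].astype(np.float32))[i],3) for i in range(3)])
    hi=w[w[:,2]>70]; print(len(hi),hi.min(0),hi.max(0))
    print(np.histogram(w[:,2],bins=range(-10,140,10)))
E
```

```text
top stand foot [array([629.346, -18.642]), array([300.966, 277.609]), np.float64(88.672)]
835 [ 548.81510631 -162.33470236   70.0253156 ] [718.39595846  50.5719038  124.79424331]
(array([2475, 4211,  257,   91,  206,  249,  280,  364,  271,  205,  149,
         79,  117,   14]), array([-10,   0,  10,  20,  30,  40,  50,  60,  70,  80,  90, 100, 110,
       120, 130]))
side stand foot [array([644.507,  -7.727]), array([324.697, 276.426]), np.float64(46.457)]
1153 [ 547.32373471 -105.19679858   70.02746925] [686.82840278  49.82583297 119.68052969]
(array([3357, 2504,  436,  279,  304,  178,  197,  568,  427,  340,  209,
         74,  103,    0]), array([-10,   0,  10,  20,  30,  40,  50,  60,  70,  80,  90, 100, 110,
       120, 130]))
```

View pics/toptub.png

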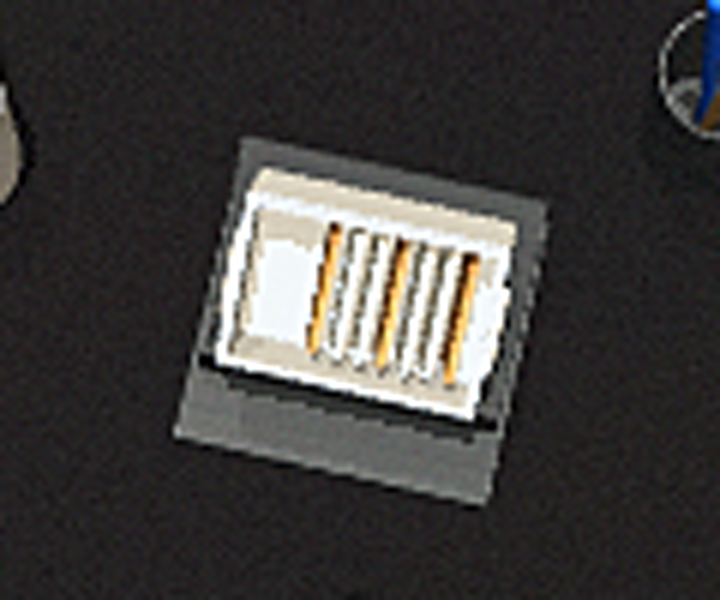

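View pics/sidetub.png

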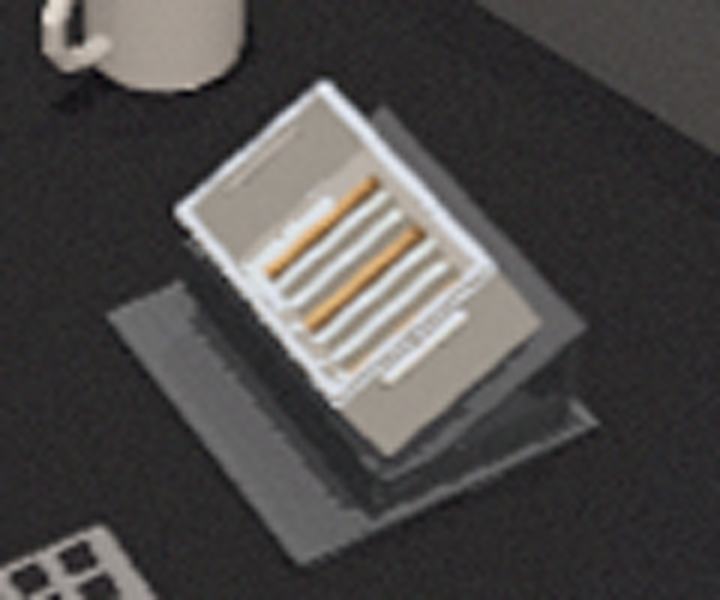

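```bash
python3 - <<'E'
from h import *
for n in ['top','side']:
    z=np.load(n+'0.npz');W=z['W'].reshape(-1,3)
    for nm,c,rr in [('lid',(517,-290),82),('big',(494,257),104)]:
        w=W[np.hypot(W[:,0]-c[0],W[:,1]-c[1])<rr]
        q=w[(w[:,2]>12)&(w[:,2]<30)];rib=w[(w[:,2]>38)&(w[:,2]<52)]
        print(n,nm,len(q),np.median(q[:,2]),cv2.minAreaRect(q[:,:2].astype(np.float32)),'rib',rib.mean(0),cv2.minAreaRect(rib[:,:2].astype(np.float32)))
E
```

```text
top lid 1386 24.749529560315523 ((517.0338134765625, -287.32232666015625), (94.72738647460938, 143.14349365234375), 8.536544799804688) rib [ 516.12108962 -286.18515301   45.9648535 ] ((516.6192016601562, -286.9305419921875), (16.409330368041992, 69.98417663574219), 7.027197360992432)
top big 2360 24.831444818043906 ((495.2535400390625, 257.5602722167969), (124.83668518066406, 176.32174682617188), 0.5385117530822754) rib [494.42856162 257.0664492   45.97976981] ((494.36181640625, 256.1272277832031), (69.27106475830078, 16.257482528686523), 88.93804168701172)
side lid 2228 23.46516166660024 ((517.473388671875, -289.0816650390625), (96.92205047607422, 141.06182861328125), 9.661181449890137) rib [ 516.77872585 -289.78969872   44.38494334] ((517.6221313476562, -289.5928039550781), (18.449756622314453, 69.15425872802734), 7.191567420959473)
side big 2045 22.8843002674256 ((495.16357421875, 255.67237854003906), (129.3616943359375, 179.70738220214844), 0.46804413199424744) rib [492.92297934 253.69388222  43.77098552] ((493.555908203125, 258.13543701171875), (18.93143653869629, 74.10274505615234), 1.090721845626831)
```

```bash
cat >> h.py <<'E'
from scipy.optimize import least_squares
def tubR(psi,lean=np.pi/6): return R.from_euler('ZY',[psi,-lean])
def fit_tub(clouds,x0,free_lean=False,verbose=1):
    # rim points = local outline points: use points with tub z ~60 on ring & outer walls; distance to open box surface
    W=np.vstack(clouds)
    def local(p): return tubR(p[3]).inv().apply(W-p[:3])   # origin mouth
    def sd(q):  # abs distance to box outer walls / inner walls / rim of mouth frame
        x,y,z=q.T
        ds=[]
        for hx,hy,zt,zb in [(42,62,-4,-60),(39,59,0,-60)]:
            for s in (1,-1):
                dx=x-s*hx; oy=np.maximum(abs(y)-hy,0); oz=np.maximum(np.maximum(z-zt,zb-z),0)
                ds.append(np.sqrt(dx**2+oy**2+oz**2))
                dy=y-s*hy; ox=np.maximum(abs(x)-hx,0)
                ds.append(np.sqrt(dy**2+ox**2+oz**2))
        # rim top ring 38..40 / 59..60
        cx=np.clip(x,-40,40);cy=np.clip(y,-60,60)
        inn=(abs(cx)<39)&(abs(cy)<59)
        d=np.sqrt((x-cx)**2+(y-cy)**2+z**2); d[inn]=50
        ds.append(d)
        return np.min(ds,0)
    f=lambda p: sd(local(p))
    s=least_squares(f,x0,loss='soft_l1',f_scale=1.5,x_scale=[1,1,1,.02])
    e=f(s.x)
    return s.x,np.median(e),(e<3).sum(),len(W),local(s.x)
E
python3 - <<'E'
from h import *
cl=[]
for n in ['top','side']:
    z=np.load(n+'0.npz');W=z['W'].reshape(-1,3);p=z['p'].reshape(-1,3).astype(int)
    m=(np.hypot(W[:,0]-625,W[:,1]+15)<100)&(W[:,2]>45)
    m&=(p.min(1)>120)&(p.max(1)-p.min(1)<60)
    w=W[m]
    f=W[(np.hypot(W[:,0]-625,W[:,1]+15)<150)&(W[:,2]>4)&(W[:,2]<13)]
    hi=w[w[:,2]>60]
    print(n,len(w),w.min(0),w.max(0),'foot',len(f),cv2.minAreaRect(f[:,:2].astype(np.float32)))
    cl.append(w)
for c in [[cl[0]],[cl[1]],cl]:
  for x0 in ([630,-15,98,-.2],[615,-5,98,-.25]):
    x,md,k,N,_=fit_tub(c,x0); print(np.round(x,3),md,k,N)
E
```

```text
top 1024 [548.81510631 -90.77988796  45.0074338 ] [674.29804626  50.76321715 124.79424331] foot 1194 ((624.9389038085938, -13.2420654296875), (293.4776611328125, 290.7845764160156), 64.18626403808594)
side 1538 [547.32373471 -92.28209283  45.23441221] [683.2923662   49.82583297 119.68052969] foot 930 ((634.4006958007812, -36.2681884765625), (269.8641052246094, 255.7344970703125), 53.37368392944336)
[ 5.94735e+02 -1.72990e+01  1.00869e+02 -2.57000e-01] 1.6480229540010782 588 1024
[ 5.94655e+02 -1.72920e+01  1.00999e+02 -2.57000e-01] 1.6434844691897048 587 1024
[ 5.94875e+02 -1.66210e+01  9.72960e+01 -2.63000e-01] 1.3531227781020867 985 1538
[ 5.94888e+02 -1.65830e+01  9.72860e+01 -2.62000e-01] 1.3405197438132 985 1538
[ 5.95545e+02 -1.70920e+01  9.91050e+01 -2.59000e-01] 1.4197627167032856 1567 2562
[ 5.9560e+02 -1.6920e+01  9.9076e+01 -2.5900e-01] 1.4179010768852116 1568 2562
```

```bash
cat >> h.py <<'E'
PERM=np.array([[0,1,0],[1,0,0],[0,0,-1.]])
def toolR(psi,lean): return tubR(psi,lean)*R.from_matrix(PERM)
def plan(pos,Rt):
    s=readout.sense();p=s['eef_pos'];R0=R.from_euler('xyz',s['tcp_rot'])
    d=R0.inv().apply(np.array(pos)-p)/10; rv=(R0.inv()*Rt).as_rotvec()
    print('t',round(s['clock'],2),'tcp',np.round(p,1),'F',np.round(s['contact_force'],1),'open',round(s['opening'],3))
    print('shift cm',np.round(d,2),'rotvec',np.round(rv,4),'|d|mm',round(np.linalg.norm(d)*10,1),'deg',round(np.degrees(np.linalg.norm(rv)),1))
E
python3 - <<'E'
from h import *
m=np.array([595.5,-17,98.]);T=tubR(-.26)
plan(m+T.apply([0,-40,200]),toolR(-.26,np.pi/6))
E
```

```text
t 0.15 tcp [259.1 568.3 230.7] F [ 0.  -0.3 -0.1] open 1.0
shift cm [-45.7  -44.92  -4.  ] rotvec [-0.435  -0.366   1.3688] |d|mm 642.1 deg 84.9
```

Emit:
{"method": "play_rows", "body": {
  "rows": [
    [0, [-45.7, -44.9, -4.0], [-0.435, -0.366, 1.369]],
    [0, [-45.7, -44.9, -4.0], [-0.435, -0.366, 1.369]],
    [0, [-45.7, -44.9, -4.0], [-0.435, -0.366, 1.369]],
    [0, [-45.7, -44.9, -4.0], [-0.435, -0.366, 1.369]],
    [0, [-45.7, -44.9, -4.0], [-0.435, -0.366, 1.369]],
    [0, [-45.7, -44.9, -4.0], [-0.435, -0.366, 1.369]],
    [0, [-45.7, -44.9, -4.0], [-0.435, -0.366, 1.369]],
    [0, [-45.7, -44.9, -4.0], [-0.435, -0.366, 1.369]],
    [0, [-45.7, -44.9, -4.0], [-0.435, -0.366, 1.369]],
    [0, [-45.7, -44.9, -4.0], [-0.435, -0.366, 1.369]],
    [0, [-45.7, -44.9, -4.0], [-0.435, -0.366, 1.369]],
    [0, [-45.7, -44.9, -4.0], [-0.435, -0.366, 1.369]]
  ]
}}

```text
clock: 1.15
eef_pos: [437.9, 100.9, 262.6]
tcp_rot: [2.616, -0.003, 1.306]
contact_force: [1.0, 0.2, -0.0]
opening: 1.003
```

```bash
python3 - <<'E'
from h import *
m=np.array([595.5,-17,98.]);T=tubR(-.26)
plan(m+T.apply([0,-40,200]),toolR(-.26,np.pi/6))
E
```

```text
t 1.15 tcp [437.9 100.9 262.6] F [ 1.   0.2 -0. ] open 1.003
shift cm [-11.29   7.64   3.4 ] rotvec [ 0.0023  0.0002 -0.006 ] |d|mm 140.6 deg 0.4
```

Emit:
{"method": "play_rows", "body": {
  "rows": [
    [0, [-11.3, 7.6, 3.4], [0, 0, 0]],
    [0, [-11.3, 7.6, 3.4], [0, 0, 0]],
    [0, [-11.3, 7.6, 3.4], [0, 0, 0]],
    [0, [-11.3, 7.6, 3.4], [0, 0, 0]],
    [0, [-11.3, 7.6, 3.4], [0, 0, 0]],
    [0, [-11.3, 7.6, 3.4], [0, 0, 0]]
  ]
}}

```text
clock: 1.65
eef_pos: [488.8, -29.2, 270.7]
tcp_rot: [2.618, -0.001, 1.307]
contact_force: [-0.2, 0.2, -0.6]
opening: 0.997
```

```bash
python3 - <<'E'
from h import *
m=np.array([595.5,-17,98.]);T=tubR(-.26)
plan(m+T.apply([0,-40,200]),toolR(-.26,np.pi/6))
c=calibration('wrist');p,d=grab_frame('wrist');save(p,'wrist1.png');W=pts('wrist',d,c);np.savez('wrist1.npz',p=p,d=d,W=W)
W=W.reshape(-1,3);pp=p.reshape(-1,3).astype(int)
w=W[(np.hypot(W[:,0]-600,W[:,1]+15)<100)&(W[:,2]>40)&(pp.min(1)>120)&(pp.max(1)-pp.min(1)<60)]
for x0 in ([595.5,-17,98,-.26],[600,-12,98,-.24]):
    x,md,k,N,L=fit_tub([w],x0);print(np.round(x,3),md,k,N)
np.save('tubw.npy',w)
E
```

```text
t 1.65 tcp [488.8 -29.2 270.7] F [-0.2  0.2 -0.6] open 0.997
shift cm [-0.08  0.02 -0.04] rotvec [-0.0003  0.0009 -0.004 ] |d|mm 1.0 deg 0.2
[ 5.95021e+02 -1.54180e+01  9.75780e+01 -2.83000e-01] 5.0153435322104585 3745 8213
[ 5.95023e+02 -1.54190e+01  9.75740e+01 -2.83000e-01] 5.015064903633906 3745 8213
```

View pics/wrist1.png

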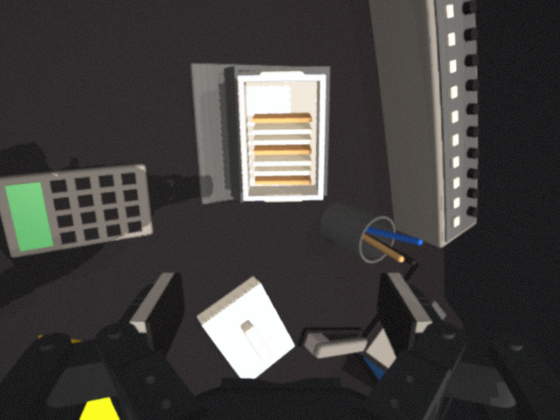

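The wrist view shows the tub at (283,137), nose bars visible at each end (278,74) and (283,197). The lid is at (248,325). Next I refine the tub pose from the rim band.

```bash
python3 - <<'E'
from h import *
z=np.load('wrist1.npz');W=z['W'].reshape(-1,3)
x=np.array([595.5,-16.5,98,-.262])
for it in range(4):
    L=tubR(x[3]).inv().apply(W-x[:3])
    m=(abs(L[:,2])<2.5)&(abs(L[:,0])<46)&(abs(L[:,1])<66)
    l=L[m]
    # plane tilt
    A=np.c_[l[:,:2],np.ones(len(l))];co=np.linalg.lstsq(A,l[:,2],rcond=None)[0]
    # keep top rim; fit rectangle
    rect=cv2.minAreaRect(l[:,:2].astype(np.float32))
    ex=np.percentile(l[:,0],[1,99]);ey=np.percentile(l[:,1],[1,99])
    print(len(l),co,rect,ex,ey)
    def res(p):
        c,s=np.cos(p[2]),np.sin(p[2]);X=l[:,0]-p[0];Y=l[:,1]-p[1];a=c*X+s*Y;b=-s*X+c*Y
        # ring from 37..40 & 57..60 centre lines 38.5,58.5... dist to ring
        return np.minimum(abs(abs(a)-38.5)+np.maximum(abs(b)-60,0),abs(abs(b)-58.5)+np.maximum(abs(a)-40,0))
    s=least_squares(res,[0,0,0],loss='soft_l1',x_scale=[1,1,.01]);print(s.x,np.median(res(s.x)))
    d=np.array([s.x[0],s.x[1],co[2]]);x[:3]+=tubR(x[3]).apply(d);x[3]+=s.x[2]
    print(np.round(x,3))
E
```

```text
962 [-2.28971594e-04  3.82402744e-03 -1.60277947e+00] ((0.7442131042480469, 1.7382240295410156), (80.6044921875, 121.32235717773438), 0.9001808166503906) [-39.95529657  40.89458593] [-58.83684761  61.79043621]
[0.60289305 1.80743781 0.01432827] 0.773993604035752
[ 5.97246e+02 -1.50970e+01  9.69130e+01 -2.48000e-01]
1299 [-0.00121953 -0.00066226 -0.37012997] ((0.2769203186035156, -0.0284576416015625), (83.123779296875, 121.71192169189453), 0.5893827080726624) [-40.14399892  40.18771537] [-60.52747991  60.25713263]
[ 0.01060241 -0.04190335  0.00280811] 0.8235680204620763
[ 5.97425e+02 -1.51850e+01  9.65980e+01 -2.45000e-01]
1329 [-0.00113125 -0.0019419  -0.05284891] ((-0.07300186157226562, 0.1725311279296875), (83.71922302246094, 122.09232330322266), 0.29428383708000183) [-40.23752221  40.26214362] [-60.46917501  60.36858065]
[-0.01827919  0.0130516   0.00040626] 0.8310249889065418
[ 5.97438e+02 -1.51750e+01  9.65430e+01 -2.44000e-01]
1334 [-0.0011244  -0.00190458 -0.01416022] ((-0.052074432373046875, -0.38238525390625), (83.71922302246094, 123.1751937866211), 0.2741250991821289) [-40.29123488  40.28791136] [-60.49658999  60.36325517]
[-4.71465722e-03  4.82245861e-03 -9.29070852e-05] 0.8321324570276545
[ 5.97442e+02 -1.51710e+01  9.65290e+01 -2.45000e-01]
```

```bash
python3 - <<'E'
from h import *
z=np.load('wrist1.npz');W=z['W'].reshape(-1,3)
w=W[np.hypot(W[:,0]-517,W[:,1]+288)<85];q=w[(w[:,2]>18)&(w[:,2]<30)];rib=w[(w[:,2]>40)&(w[:,2]<52)]
print(np.median(q[:,2]),cv2.minAreaRect(q[:,:2].astype(np.float32)),cv2.minAreaRect(rib[:,:2].astype(np.float32)))
plan(np.array([517,-288,24+180])+tubR(.148,0).apply([0,-40,0]),toolR(.148,0))
E
```

```text
22.413632955487174 ((518.6917114257812, -286.54742431640625), (94.5710678100586, 142.49020385742188), 9.015758514404297) ((518.033203125, -285.59613037109375), (16.398300170898438, 70.13994598388672), 8.36098861694336)
t 1.7 tcp [488.6 -28.2 270.5] F [ 0.4  0.4 -0.5] open 1.002
shift cm [-28.04   6.28  11.27] rotvec [ 0.5159  0.1061 -0.401 ] |d|mm 308.6 deg 37.9
```

Emit:
{"method": "play_rows", "body": {
  "rows": [
    [0, [-28.0, 6.3, 11.3], [0.516, 0.106, -0.401]],
    [0, [-28.0, 6.3, 11.3], [0.516, 0.106, -0.401]],
    [0, [-28.0, 6.3, 11.3], [0.516, 0.106, -0.401]],
    [0, [-28.0, 6.3, 11.3], [0.516, 0.106, -0.401]],
    [0, [-28.0, 6.3, 11.3], [0.516, 0.106, -0.401]],
    [0, [-28.0, 6.3, 11.3], [0.516, 0.106, -0.401]],
    [0, [-28.0, 6.3, 11.3], [0.516, 0.106, -0.401]],
    [0, [-28.0, 6.3, 11.3], [0.516, 0.106, -0.401]],
    [0, [-28.0, 6.3, 11.3], [0.516, 0.106, -0.401]],
    [0, [-28.0, 6.3, 11.3], [0.516, 0.106, -0.401]]
  ]
}}

```text
clock: 2.53
eef_pos: [525.0, -329.8, 201.9]
tcp_rot: [-3.14, 0.001, 1.72]
contact_force: [-0.1, 0.8, 0.9]
opening: 0.998
```

```bash
python3 - <<'E'
from h import *
c=calibration('wrist');p,d=grab_frame('wrist');save(p,'wrist2.png');W=pts('wrist',d,c);np.savez('wrist2.npz',p=p,d=d,W=W)
W=W.reshape(-1,3)
w=W[np.hypot(W[:,0]-517,W[:,1]+288)<85];q=w[(w[:,2]>18)&(w[:,2]<30)];rib=w[(w[:,2]>40)&(w[:,2]<52)]
print(np.median(q[:,2]),np.median(rib[:,2]))
a=cv2.minAreaRect(q[:,:2].astype(np.float32));b=cv2.minAreaRect(rib[:,:2].astype(np.float32));print(a,b)
plan([517.5,-286.5,100],toolR(.15,0))
E
```

```text
22.60534872572788 44.32449186473983
((518.3636474609375, -287.39190673828125), (94.80713653564453, 141.6255645751953), 9.036758422851562) ((518.0965576171875, -288.0746765136719), (15.331698417663574, 69.05406188964844), 9.00314712524414)
t 2.58 tcp [ 524.6 -327.3  202.5] F [0.8 0.3 0.4] open 1.001
shift cm [ 4.13 -0.08 10.25] rotvec [-0.0019 -0.0005 -0.0008] |d|mm 110.5 deg 0.1
```

View pics/wrist2.png

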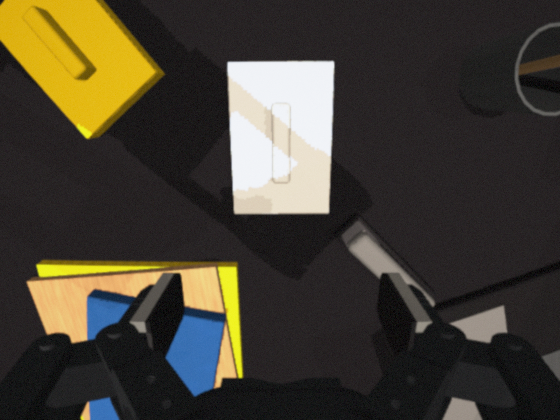

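The lid lies at (280,137) in the wrist view. I measure it at (518,-287.5), yaw 9.0°, with plate and rib heights within 2 mm of nominal. I go down over it.

```bash
python3 - <<'E'
from h import *
plan([518,-287.5,60],toolR(.157,0))
plan([518,-287.5,28],toolR(.157,0))
E
```

```text
t 2.58 tcp [ 524.6 -327.3  202.5] F [0.8 0.3 0.4] open 1.001
shift cm [ 4.03 -0.03 14.25] rotvec [-0.0019 -0.0005 -0.0078] |d|mm 148.1 deg 0.5
t 2.58 tcp [ 524.6 -327.3  202.5] F [0.8 0.3 0.4] open 1.001
shift cm [ 4.02 -0.03 17.45] rotvec [-0.0019 -0.0005 -0.0078] |d|mm 179.1 deg 0.5
```

Emit:
{"method": "play_rows", "body": {
  "rows": [
    [0, [4.0, 0, 5], [-0.002, 0, -0.008]],
    [0, [4.0, 0, 9], [-0.002, 0, -0.008]],
    [0, [4.0, 0, 12], [-0.002, 0, -0.008]],
    [0, [4.0, 0, 14.2], [-0.002, 0, -0.008]],
    [0, [4.0, 0, 15.5], [-0.002, 0, -0.008]],
    [0, [4.0, 0, 16.5], [-0.002, 0, -0.008]],
    [0, [4.0, 0, 17.2], [-0.002, 0, -0.008]],
    [0, [4.0, 0, 17.2], [-0.002, 0, -0.008]]
  ]
}}

```text
clock: 3.25
eef_pos: [519.0, -286.8, 32.2]
tcp_rot: [3.139, 0.001, 1.73]
contact_force: [-0.6, 0.0, 0.0]
opening: 0.999
```

```bash
python3 - <<'E'
from h import *
p,d=grab_frame('wrist');save(p,'wrist3.png')
plan([518,-287.5,28],toolR(.157,0))
E
```

```text
t 3.3 tcp [ 519.3 -287.3   33. ] F [ 0.1 -0.3 -0.4] open 1.002
shift cm [ 0.   -0.13  0.5 ] rotvec [0.0034 0.0012 0.0013] |d|mm 5.2 deg 0.2
```

View pics/wrist3.png

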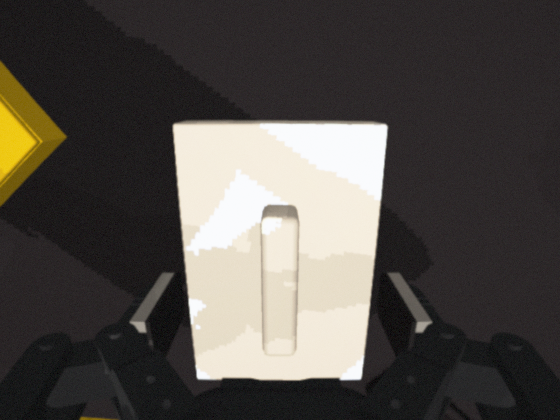

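The rib (280,280) sits midway between the pads. I lower the last few mm and grip.

Emit:
{"method": "play_rows", "body": {
  "rows": [
    [0, [0, -0.1, 0.4], [0, 0, 0]],
    [120, [0, -0.1, 0.4], [0, 0, 0]],
    [255, [0, -0.1, 0.4], [0, 0, 0]],
    [255, [0, -0.1, 0.4], [0, 0, 0]],
    [255, [0, -0.1, 0.4], [0, 0, 0]],
    [255, [0, -0.1, 0.4], [0, 0, 0]],
    [255, [0, -0.1, 0.4], [0, 0, 0]],
    [255, [0, -0.1, 0.4], [0, 0, 0]],
    [255, [0, -0.1, 0.4], [0, 0, 0]],
    [255, [0, -0.1, 0.4], [0, 0, 0]]
  ],
  "squeeze": 80
}}

```text
clock: 4.13
eef_pos: [517.8, -287.7, 28.7]
tcp_rot: [3.139, 0.001, 1.729]
contact_force: [-0.8, 0.9, 5.0]
opening: 0.165
```

```bash
python3 - <<'E'
from h import *
print(readout.sense()['wrist_torque'])
plan([519,-287.5,129],toolR(.157,0))
E
```

```text
[ 0.05552392  0.21090835 -0.03944285]
t 4.13 tcp [ 517.8 -287.7   28.7] F [-0.8  0.9  5. ] open 0.165
shift cm [-1.000e-02  1.500e-01 -1.003e+01] rotvec [0.003  0.0009 0.0009] |d|mm 100.3 deg 0.2
```

Emit:
{"method": "play_rows", "body": {
  "rows": [
    [255, [0, 0, -1], [0, 0, 0]],
    [255, [0, 0, -3], [0, 0, 0]],
    [255, [0, 0, -6], [0, 0, 0]],
    [255, [0, 0, -10], [0, 0, 0]],
    [255, [0, 0, -14], [0, 0, 0]],
    [255, [0, 0, -18], [0, 0, 0]],
    [255, [0, 0, -20], [0, 0, 0]],
    [255, [0, 0, -20], [0, 0, 0]],
    [255, [0, 0, -20], [0, 0, 0]]
  ]
}}

```text
clock: 4.88
eef_pos: [517.4, -287.7, 229.8]
tcp_rot: [3.137, 0.002, 1.729]
contact_force: [-0.8, 0.6, -2.2]
opening: 0.172
```

```bash
python3 - <<'E'
from h import *
s=readout.sense();Rt=R.from_euler('xyz',s['tcp_rot'])
c=calibration('wrist');p,d=grab_frame('wrist');save(p,'wrist4.png');W=pts('wrist',d,c);np.savez('wrist4.npz',p=p,d=d,W=W,pos=s['eef_pos'],rot=s['tcp_rot'])
T=Rt.inv().apply(W.reshape(-1,3)-s['eef_pos']).reshape(W.shape)  # tool frame
for y in range(60,400,20): print(y,np.round(T[y,280],1), np.round(T[y,230],1))
for x in range(130,440,20): print(x,np.round(T[200,x],1))
plan([0,0,0],toolR(0,0))
E
```

```text
60 [120.1  -0.6 231.8] [120.1 -51.5 229.9]
80 [100.4  -0.6 230.3] [100.6 -52.3 230.8]
100 [ 80.4  -0.6 231. ] [ 80.6 -52.9 230.2]
120 [70.6 -0.5 25.4] [ 70.6 -24.4  26.3]
140 [63.2 -0.5  6.7] [ 63.4 -21.7   5.3]
160 [54.6 -0.5  6.7] [ 54.7 -22.2   6.1]
180 [45.5 -0.5  7.2] [ 45.6 -22.7   6.9]
200 [36.9 -0.4  5.2] [ 36.6 -22.9   5.9]
220 [ 34.6  -0.4 -15.3] [ 26.9 -23.4   6.5]
240 [ 26.5  -0.4 -16. ] [ 17.5 -23.7   5. ]
260 [ 17.6  -0.4 -15.9] [  6.7 -24.3   6.2]
280 [  7.9  -0.4 -14.9] [ -3.6 -24.7   5.3]
300 [ -0.9  -0.4 -16.3] [  7.8 -19.3 -30. ]
320 [-11.7  -0.4 -15.4] [ 12.7 -16.4 -49.3]
340 [-22.7  -0.4 -15. ] [ 17.5 -14.  -64.9]
360 [-52.8  -0.4   5.8] [ 17.2 -13.  -72.2]
380 [-67.2  -0.4   6.2] [ 16.8 -12.2 -78.4]
130 [ -28.4 -173.5  230.6]
150 [ -28.4 -149.7  230.5]
170 [ -28.6 -126.5  231. ]
190 [ 36.6 -41.1   6.1]
210 [ 36.7 -31.9   5.8]
230 [ 36.6 -22.9   5.9]
250 [ 36.5 -14.    6.3]
270 [36.2 -5.   7.5]
290 [36.4  4.1  6.8]
310 [36.7 13.   5.8]
330 [36.5 22.1  6.6]
350 [36.5 31.2  6.6]
370 [36.3 40.5  7.2]
390 [-28.6 125.7 231.6]
410 [-28.8 149.6 232.7]
430 [-28.4 172.9 231.5]
t 4.93 tcp [ 516.5 -287.2  228. ] F [ 0.5  0.1 -2. ] open 0.163
shift cm [ 36.49 -46.55  22.68] rotvec [2.400e-03 1.000e-04 1.579e-01] |d|mm 633.5 deg 9.0
```

View pics/wrist4.png

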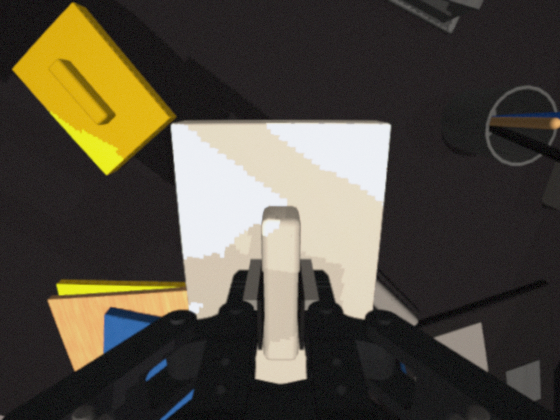

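The lid hangs square in the gripper. Next I fit its pose in the tool frame.

```bash
cat >> h.py <<'E'
def held(W,pos,rot):
    T=R.from_euler('xyz',rot).inv().apply(W.reshape(-1,3)-pos)
    q=T[(T[:,2]>2)&(T[:,2]<11)&(abs(T[:,0])<90)&(abs(T[:,1])<60)]
    f=q[(q[:,0]>-5)]
    co=np.linalg.lstsq(np.c_[f[:,:2],np.ones(len(f))],f[:,2],rcond=None)[0]
    # side edges: for x bins, min/max y
    e=[]
    for x in np.arange(0,66,6):
        b=q[abs(q[:,0]-x)<3,1]
        if len(b)>10:e.append([x,b.min(),b.max()])
    e=np.array(e);mid=np.polyfit(e[:,0],(e[:,1]+e[:,2])/2,1)
    rb=T[(T[:,2]<-10)&(T[:,2]>-20)&(abs(T[:,0])<45)&(abs(T[:,1])<7.0)]
    print('plane',co,'mid line',mid,'width',np.mean(e[:,2]-e[:,1]),'x max',np.percentile(q[:,0],99.8),'x min',q[:,0].min(),'rib x',np.percentile(rb[:,0],[.5,99.5]),'rib y',np.median(rb[:,1]))
    return q
E
python3 - <<'E'
from h import *
z=np.load('wrist4.npz');held(z['W'],z['pos'],z['rot'])
E
```

```text
plane [1.16489548e-03 1.74487255e-03 6.08620570e+00] mid line [-8.36790603e-05 -2.71036540e-01] width 93.84437985463641 x max 70.60675521642709 x min -69.78905934712877 rib x [-32.97880637  34.97666513] rib y 0.007974304498744223
```

```bash
cat >> h.py <<'E'
def rimfit(W,x,thr=2.5):
    W=W.reshape(-1,3);x=np.array(x,float)
    for it in range(8):
        L=tubR(x[3]).inv().apply(W-x[:3])
        l=L[(abs(L[:,2])<thr)&(abs(L[:,0])<46)&(abs(L[:,1])<66)]
        co=np.linalg.lstsq(np.c_[l[:,:2],np.ones(len(l))],l[:,2],rcond=None)[0]
        def res(p):
            c,s=np.cos(p[2]),np.sin(p[2]);X=l[:,0]-p[0];Y=l[:,1]-p[1];a=c*X+s*Y;b=-s*X+c*Y
            return np.minimum(abs(abs(a)-38.5)+np.maximum(abs(b)-60,0),abs(abs(b)-58.5)+np.maximum(abs(a)-40,0))
        s=least_squares(res,[0,0,0],loss='soft_l1',x_scale=[1,1,.01])
        x[:3]+=tubR(x[3]).apply([s.x[0],s.x[1],co[2]]);x[3]+=s.x[2]
    return x,len(l),np.median(res(s.x)),co[:2],np.ptp(l[:,:2],axis=0)
E
python3 - <<'E'
from h import *
for n in ['top0','side0','wrist1']:
    for x0 in ([597,-15.5,98,-.25],[595,-17,99,-.26]): print(n,*rimfit(np.load(n+'.npz')['W'],x0,3))
E
```

```text
top0 [ 5.97356916e+02 -1.64677411e+01  9.86318801e+01 -2.55405424e-01] 167 1.0462896814365834 [-0.00305543  0.00290506] [ 84.51663712 123.77388545]
top0 [ 5.97362513e+02 -1.64688280e+01  9.86549520e+01 -2.55787911e-01] 168 1.0504641286367864 [-0.00245274  0.00329575] [ 84.51097758 123.78794866]
side0 [ 5.96667219e+02 -1.72912088e+01  9.60765296e+01 -2.50492891e-01] 225 1.127273638226093 [-0.00236162  0.00407931] [ 83.5701985 127.9431816]
side0 [ 5.96504400e+02 -1.72221034e+01  9.63145409e+01 -2.45153933e-01] 217 1.1132333996591584 [-0.00249006  0.00268622] [ 83.73077493 127.95333905]
wrist1 [ 5.97553865e+02 -1.51494756e+01  9.62374676e+01 -2.44955782e-01] 1490 0.8995567737417254 [-7.07280136e-05 -1.43249945e-03] [ 84.12305738 124.56660133]
wrist1 [ 5.97551527e+02 -1.51455471e+01  9.62383129e+01 -2.44979484e-01] 1489 0.8994155334755121 [ 7.38429699e-06 -1.52027982e-03] [ 84.12199521 124.56646316]
```

```bash
cat >> h.py <<'E'
M=np.array([597.4,-15.4,96.6]);PSI=-.246
SEAT=np.array([0.5,-0.2,10.1])
def seat_target(zs,dx=0,dy=0):
    Rt=toolR(PSI,np.pi/6); return M+tubR(PSI).apply([dx,dy,zs])-Rt.apply(SEAT),Rt
E
python3 - <<'E'
from h import *
plan(*seat_target(90))
W=np.load('top0.npz')['W'];print(W[138,350],W[130,352],W[165,418])
E
```

```text
t 4.93 tcp [ 516.5 -287.2  228. ] F [ 0.5  0.1 -2. ] open 0.163
shift cm [27.49  7.64  4.47] rotvec [-0.514  -0.1059  0.3945] |d|mm 288.8 deg 37.6
[ 738.36140906 -203.99574335   19.92413041] [ 739.92279166 -200.17193677   81.33566817] [ 642.25376387 -394.21854884   43.33813213]
```

Emit:
{"method": "play_rows", "body": {
  "rows": [
    [255, [3, 0.8, 0.5], [-0.057, -0.012, 0.044]],
    [255, [6.5, 1.8, 1.0], [-0.12, -0.025, 0.092]],
    [255, [10, 2.8, 1.6], [-0.187, -0.039, 0.143]],
    [255, [13.5, 3.7, 2.2], [-0.252, -0.052, 0.193]],
    [255, [17, 4.7, 2.8], [-0.318, -0.065, 0.244]],
    [255, [20.5, 5.7, 3.3], [-0.383, -0.079, 0.294]],
    [255, [24, 6.7, 3.9], [-0.449, -0.092, 0.344]],
    [255, [26.5, 7.4, 4.3], [-0.495, -0.102, 0.38]],
    [255, [27.5, 7.6, 4.5], [-0.514, -0.106, 0.394]],
    [255, [27.5, 7.6, 4.5], [-0.514, -0.106, 0.394]],
    [255, [27.5, 7.6, 4.5], [-0.514, -0.106, 0.394]],
    [255, [27.5, 7.6, 4.5], [-0.514, -0.106, 0.394]]
  ]
}}

```text
clock: 5.93
eef_pos: [547.1, -3.0, 181.0]
tcp_rot: [2.622, 0.002, 1.329]
contact_force: [0.1, -0.7, -0.7]
opening: 0.164
```

```bash
python3 - <<'E'
from h import *
s=readout.sense()
c=calibration('wrist');p,d=grab_frame('wrist');save(p,'wrist5.png');W=pts('wrist',d,c);held(W,s['eef_pos'],s['tcp_rot'])
plan(*seat_target(35))
s=readout.sense();Rt=R.from_euler('xyz',s['tcp_rot']);print('F tool',Rt.inv().apply(s['contact_force']))
print(rimfit(W,[597,-15.5,97,-.246]))
p,d=grab_frame('side');save(p,'side5.png')
E
```

```text
plane [7.92920797e-04 1.13786197e-03 5.63042997e+00] mid line [-7.54988843e-04 -1.12117961e+00] width 93.99311208830305 x max 70.51794480775125 x min -70.76313715170893 rib x [-33.15632122  34.84019458] rib y -0.15755381181057487
t 5.98 tcp [547.7  -3.7 181.6] F [ 0.2  0.6 -1.6] open 0.165
shift cm [0.03 0.21 5.41] rotvec [-0.0033  0.0005  0.0035] |d|mm 54.1 deg 0.3
F tool [ 0.5948843  -0.75861614  1.41203656]
  return _methods._mean(a, axis=axis, dtype=dtype,
  ret = ret.dtype.type(ret / rcount)
Traceback (most recent call last):
  File "h.py", line 74, in rimfit
    return x,len(l),np.median(res(s.x)),co[:2],np.ptp(l[:,:2],axis=0)
                                               ~~~~~~^^^^^^^^^^^^^^^^
ValueError: zero-size array to reduction operation maximum which has no identity
```

View pics/wrist5.png

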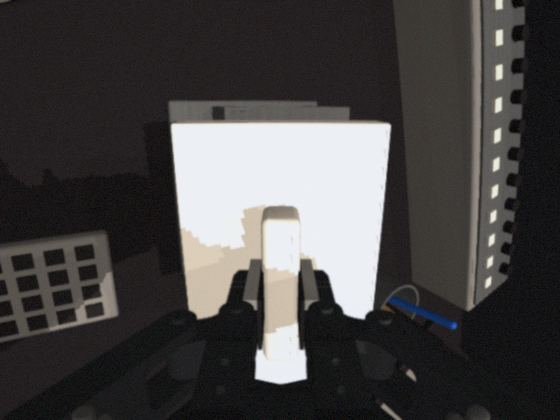

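Emit:
{"method": "play_rows", "body": {
  "rows": [
    [255, [0, 0.1, 1.5], [-0.003, 0, 0.003]],
    [255, [0, 0.2, 3.5], [-0.003, 0, 0.003]],
    [255, [0, 0.2, 5], [-0.003, 0, 0.003]],
    [255, [0, 0.2, 5.4], [-0.003, 0, 0.003]],
    [255, [0, 0.2, 5.4], [-0.003, 0, 0.003]],
    [255, [0, 0.2, 5.4], [-0.003, 0, 0.003]]
  ]
}}

```text
clock: 6.48
eef_pos: [576.5, -11.7, 137.4]
tcp_rot: [2.616, -0.0, 1.322]
contact_force: [0.3, 0.3, -1.0]
opening: 0.162
```

```bash
python3 - <<'E'
from h import *
for k in range(3):
    n=['side','top','wrist'][k]
    plan(*seat_target(12))
    c=calibration(n);p,d=grab_frame(n);save(p,n+'6.png');np.savez(n+'6.npz',p=p,d=d,W=pts(n,d,c))
    if k<2:
        u,v=[(335,215),(290,177)][k];save(cv2.resize(p[v-60:v+60,u-70:u+70],None,fx=5,fy=5,interpolation=cv2.INTER_CUBIC),n+'6z.png')
E
```

```text
t 6.48 tcp [576.5 -11.7 137.4] F [ 0.3  0.3 -1. ] open 0.162
shift cm [ 0.11 -0.19  2.38] rotvec [ 0.0022  0.0011 -0.0028] |d|mm 23.9 deg 0.2
t 6.53 tcp [576.6 -11.5 137.8] F [ 0.   0.6 -0.7] open 0.166
shift cm [ 0.08 -0.22  2.42] rotvec [ 0.0031  0.0006 -0.0028] |d|mm 24.3 deg 0.2
t 6.58 tcp [576.7 -11.3 138.1] F [-0.2 -0.9 -0.4] open 0.167
shift cm [ 0.05 -0.24  2.44] rotvec [ 0.0037  0.0003 -0.0028] |d|mm 24.5 deg 0.3
```

View pics/side6z.png

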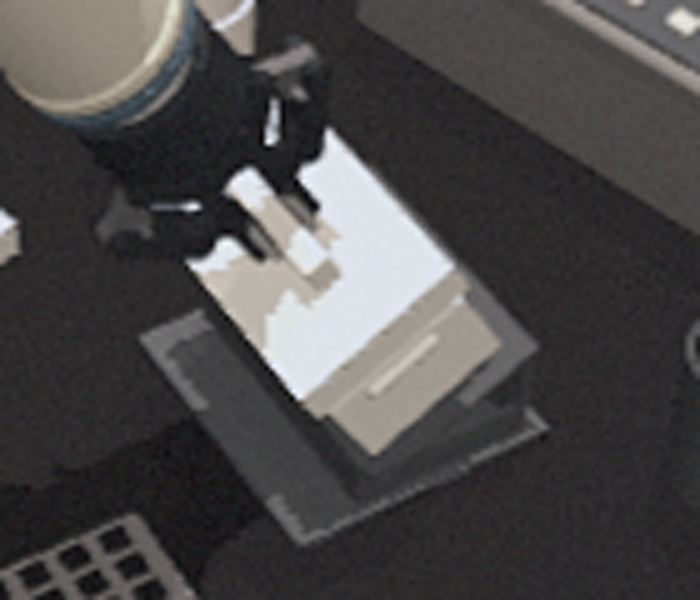

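The lid hovers squarely over the mouth, with the -y nose bar visible below the skirt. I descend slowly while watching the force.

Emit:
{"method": "play_rows", "body": {
  "rows": [
    [255, [0.05, -0.2, 0.3], [0.002, 0, -0.002]],
    [255, [0.05, -0.2, 0.6], [0.002, 0, -0.002]],
    [255, [0.05, -0.2, 0.9], [0.002, 0, -0.002]],
    [255, [0.05, -0.2, 1.2], [0.002, 0, -0.002]],
    [255, [0.05, -0.2, 1.5], [0.002, 0, -0.002]],
    [255, [0.05, -0.2, 1.7], [0.002, 0, -0.002]],
    [255, [0.05, -0.2, 1.7], [0.002, 0, -0.002]]
  ]
}}

```text
clock: 7.22
eef_pos: [583.5, -12.2, 121.3]
tcp_rot: [2.617, 0.0, 1.324]
contact_force: [-0.9, 0.3, -0.5]
opening: 0.168
```

```bash
cat >> h.py <<'E'
def ft():
    s=readout.sense();Rt=R.from_euler('xyz',s['tcp_rot']);print('F tool',np.round(Rt.inv().apply(s['contact_force']),1),'M tool',np.round(Rt.inv().apply(s['wrist_torque']),2))
E
python3 - <<'E'
from h import *
ft();plan(*seat_target(10))
E
```

```text
F tool [ 0.1 -1.1 -0. ] M tool [0.33 0.01 0.01]
t 7.22 tcp [583.5 -12.2 121.3] F [-0.9  0.3 -0.5] open 0.168
shift cm [-0.03  0.02  0.84] rotvec [ 0.0006  0.0002 -0.0003] |d|mm 8.4 deg 0.0
```

Emit:
{"method": "play_rows", "body": {
  "rows": [
    [255, [0, 0, 0.2], [0, 0, 0]],
    [255, [0, 0, 0.4], [0, 0, 0]],
    [255, [0, 0, 0.6], [0, 0, 0]],
    [255, [0, 0, 0.7], [0, 0, 0]],
    [255, [0, 0, 0.7], [0, 0, 0]]
  ]
}}

```text
clock: 7.63
eef_pos: [586.9, -13.0, 115.5]
tcp_rot: [2.617, -0.0, 1.324]
contact_force: [-0.4, -0.4, -1.1]
opening: 0.168
```

```bash
python3 - <<'E'
from h import *
ft();plan(*seat_target(10))
E
```

```text
F tool [-0.4 -0.8  0.8] M tool [0.34 0.05 0.01]
t 7.63 tcp [586.9 -13.  115.5] F [-0.4 -0.4 -1.1] open 0.168
shift cm [-0.03  0.    0.17] rotvec [ 0.001   0.0001 -0.0004] |d|mm 1.7 deg 0.1
```

Emit:
{"method": "play_rows", "body": {
  "rows": [
    [255, [0, 0, 0.1], [0, 0, 0]],
    [255, [0, 0, 0.2], [0, 0, 0]],
    [255, [0, 0, 0.3], [0, 0, 0]],
    [255, [0, 0, 0.3], [0, 0, 0]]
  ]
}}

```text
clock: 7.97
eef_pos: [588.4, -13.3, 113.6]
tcp_rot: [2.616, -0.0, 1.324]
contact_force: [-4.5, 1.8, 5.9]
opening: 0.169
```

```bash
python3 - <<'E'
from h import *
ft();plan(*seat_target(10))
E
```

```text
F tool [ 0.7 -1.2 -7.5] M tool [ 0.43 -0.05  0.03]
t 7.97 tcp [588.4 -13.3 113.6] F [-4.5  1.8  5.9] open 0.169
shift cm [-0.03 -0.03 -0.08] rotvec [ 0.0019 -0.     -0.0005] |d|mm 0.9 deg 0.1
```

Contact comes at about 9–10 mm short of home, as expected for the noses. I press on in small steps.

Emit:
{"method": "play_rows", "body": {
  "rows": [
    [255, [0, 0, 0.05], [0, 0, 0]],
    [255, [0, 0, 0.1], [0, 0, 0]],
    [255, [0, 0, 0.1], [0, 0, 0]]
  ],
  "squeeze": 120
}}

```text
clock: 8.22
eef_pos: [588.8, -13.4, 113.1]
tcp_rot: [2.616, -0.0, 1.324]
contact_force: [-9.2, 2.2, 13.7]
opening: 0.157
```

```bash
python3 - <<'E'
from h import *
ft();plan(*seat_target(0))
E
```

```text
F tool [ -0.1  -1.4 -16.6] M tool [ 0.62 -0.06  0.04]
t 8.22 tcp [588.8 -13.4 113.1] F [-9.2  2.2 13.7] open 0.157
shift cm [-0.03 -0.05  0.86] rotvec [ 0.0024 -0.0001 -0.0006] |d|mm 8.6 deg 0.1
```

Emit:
{"method": "play_rows", "body": {
  "rows": [
    [255, [0, 0, 0.05], [0, 0, 0]],
    [255, [0, 0, 0.1], [0, 0, 0]],
    [255, [0, 0, 0.15], [0, 0, 0]],
    [255, [0, 0, 0.15], [0, 0, 0]]
  ]
}}

```text
clock: 8.55
eef_pos: [589.7, -13.6, 112.0]
tcp_rot: [2.615, -0.001, 1.324]
contact_force: [-9.1, 1.1, 13.4]
opening: 0.15
```

```bash
python3 - <<'E'
from h import *
ft();plan(*seat_target(0))
E
```

```text
F tool [ -1.1  -1.2 -16.2] M tool [ 0.54 -0.15  0.03]
t 8.55 tcp [589.7 -13.6 112. ] F [-9.1  1.1 13.4] open 0.15
shift cm [-0.04 -0.06  0.72] rotvec [ 0.0027 -0.0003 -0.0006] |d|mm 7.2 deg 0.2
```

Emit:
{"method": "play_rows", "body": {
  "rows": [
    [255, [0, 0, 0.05], [0, 0, 0]],
    [255, [0, 0, 0.1], [0, 0, 0]],
    [255, [0, 0, 0.15], [0, 0, 0]],
    [255, [0, 0, 0.2], [0, 0, 0]],
    [255, [0, 0, 0.2], [0, 0, 0]]
  ]
}}

```text
clock: 8.97
eef_pos: [590.9, -13.8, 110.0]
tcp_rot: [2.615, -0.001, 1.324]
contact_force: [-4.8, 1.4, 6.8]
opening: 0.151
```

```bash
python3 - <<'E'
from h import *
ft();plan(*seat_target(0))
s=readout.sense()
c=calibration('wrist');p,d=grab_frame('wrist');save(p,'wrist7.png');W=pts('wrist',d,c);held(W,s['eef_pos'],s['tcp_rot'])
E
```

```text
F tool [ 0.2 -0.9 -8.4] M tool [ 0.3  -0.05  0.  ]
t 8.97 tcp [590.9 -13.8 110. ] F [-4.8  1.4  6.8] open 0.151
shift cm [-0.04 -0.07  0.49] rotvec [ 0.0025 -0.0003 -0.0006] |d|mm 4.9 deg 0.1
plane [3.63486708e-04 2.17180147e-03 5.75353308e+00] mid line [ 1.76951482e-04 -1.16135636e+00] width 93.86332542624586 x max 70.50972958776192 x min -70.00170872781172 rib x [-33.29003734  34.95156298] rib y -0.415232458302683
```

Force dropped with no slip in the hand, so the beads seem to be past the crest. I continue to the stop.

Emit:
{"method": "play_rows", "body": {
  "rows": [
    [255, [0, 0, 0.1], [0, 0, 0]],
    [255, [0, 0, 0.2], [0, 0, 0]],
    [255, [0, 0, 0.25], [0, 0, 0]],
    [255, [0, 0, 0.25], [0, 0, 0]]
  ]
}}

```text
clock: 9.35
eef_pos: [592.3, -14.1, 107.1]
tcp_rot: [2.616, -0.001, 1.325]
contact_force: [4.3, -0.8, -5.7]
opening: 0.156
```

```bash
python3 - <<'E'
from h import *
ft();plan(*seat_target(0))
E
```

```text
F tool [0.2 1.  7.1] M tool [-0.15  0.12  0.  ]
t 9.35 tcp [592.3 -14.1 107.1] F [ 4.3 -0.8 -5.7] open 0.156
shift cm [-0.05 -0.05  0.16] rotvec [ 0.0017 -0.0004 -0.0004] |d|mm 1.8 deg 0.1
```

Emit:
{"method": "play_rows", "body": {
  "rows": [
    [255, [0, 0, 0.1], [0, 0, 0]],
    [255, [0, 0, 0.2], [0, 0, 0]],
    [255, [0, 0, 0.2], [0, 0, 0]]
  ]
}}

```text
clock: 9.6
eef_pos: [593.0, -14.2, 105.4]
tcp_rot: [2.616, -0.001, 1.325]
contact_force: [2.5, 1.6, -1.7]
opening: 0.152
```

```bash
python3 - <<'E'
from h import *
ft();plan(*seat_target(0))
E
```

```text
F tool [2.2 0.9 2.5] M tool [0.17 0.15 0.08]
t 9.6 tcp [593.  -14.2 105.4] F [ 2.5  1.6 -1.7] open 0.152
shift cm [-0.05 -0.03 -0.02] rotvec [ 0.0016 -0.0004 -0.0004] |d|mm 0.6 deg 0.1
```

Emit:
{"method": "play_rows", "body": {
  "rows": [
    [255, [0, 0, 0.1], [0, 0, 0]],
    [255, [0, 0, 0.2], [0, 0, 0]],
    [255, [0, 0, 0.2], [0, 0, 0]]
  ]
}}

```text
clock: 9.85
eef_pos: [593.1, -14.3, 105.3]
tcp_rot: [2.615, -0.001, 1.325]
contact_force: [-24.7, 7.6, 36.1]
opening: 0.155
```

```bash
python3 - <<'E'
from h import *
ft();plan(*seat_target(0))
E
```

```text
F tool [  1.4  -4.1 -44.2] M tool [1.18 0.16 0.04]
t 9.85 tcp [593.1 -14.3 105.3] F [-24.7   7.6  36.1] open 0.155
shift cm [-0.05 -0.03 -0.03] rotvec [ 0.0032 -0.0005 -0.0003] |d|mm 0.7 deg 0.2
```

It now meets a firm stop at home height with 44 N. I relieve the push, release and back off along the axis.

Emit:
{"method": "play_rows", "body": {
  "rows": [
    [255, [0, 0, -0.2], [0, 0, 0]],
    [255, [0, 0, -0.2], [0, 0, 0]],
    [0, [0, 0, -0.2], [0, 0, 0]],
    [0, [0, 0, -0.2], [0, 0, 0]],
    [0, [0, 0, -0.2], [0, 0, 0]],
    [0, [0, 0, -0.2], [0, 0, 0]],
    [0, [0, 0, -0.2], [0, 0, 0]],
    [0, [0, 0, -1.0], [0, 0, 0]],
    [0, [0, 0, -2.5], [0, 0, 0]],
    [0, [0, 0, -5], [0, 0, 0]],
    [0, [0, 0, -8], [0, 0, 0]],
    [0, [0, 0, -11], [0, 0, 0]]
  ]
}}

```text
clock: 10.85
eef_pos: [539.1, -1.0, 199.0]
tcp_rot: [2.619, -0.0, 1.325]
contact_force: [0.9, -0.3, 1.1]
opening: 0.996
```

Emit:
{"method": "play_rows", "body": {
  "rows": [
    [0, [-4, 0, -4], [0, 0, 0]],
    [0, [-4, 0, -6], [0, 0, 0]],
    [0, [-4, 0, -6], [0, 0, 0]],
    [0, [-4, 0, -6], [0, 0, 0]]
  ]
}}

```text
clock: 11.18
eef_pos: [501.6, -33.1, 252.9]
tcp_rot: [2.613, -0.001, 1.323]
contact_force: [-0.7, 1.4, -0.5]
opening: 1.003
```

```bash
python3 - <<'E'
from h import *
ft();plan(M,toolR(PSI,np.pi/6))
for n in ['wrist','side','top']:
    c=calibration(n);p,d=grab_frame(n);save(p,n+'8.png');W=pts(n,d,c);np.savez(n+'8.npz',p=p,d=d,W=W)
    L=tubR(PSI).inv().apply(W.reshape(-1,3)-M)
    q=L[(abs(L[:,0])<50)&(abs(L[:,1])<74)&(abs(L[:,2]-4)<7)]
    g=q[(abs(q[:,0])<44)&(abs(q[:,1])<68)&((abs(q[:,0])>12)|(abs(q[:,1])>38))]
    co=np.linalg.lstsq(np.c_[g[:,:2],np.ones(len(g))],g[:,2],rcond=None)[0]
    ea=np.median(g[g[:,1]>55,2]);eb=np.median(g[g[:,1]<-55,2])
    print(n,len(g),'plane',np.round(co,4),'ends z',ea,eb,'rect',cv2.minAreaRect(q[:,:2].astype(np.float32)))
    if n=='side':
        save(cv2.resize(p[155:275,265:405],None,fx=5,fy=5,interpolation=cv2.INTER_CUBIC),'side8z.png')
E
```

```text
F tool [ 1.2 -1.2 -0. ] M tool [0.26 0.02 0.05]
t 11.18 tcp [501.6 -33.1 252.9] F [-0.7  1.4 -0.5] open 1.003
shift cm [ 4.04 -0.25 17.96] rotvec [ 0.0053 -0.0005 -0.002 ] |d|mm 184.1 deg 0.3
wrist 11915 plane [-3.2000e-03 -1.2000e-03  4.1789e+00] ends z 4.139051320622597 4.274361486108349 rect ((-1.0144309997558594, -0.2005462646484375), (141.57925415039062, 94.7187728881836), 89.95870971679688)
side 1399 plane [-2.0000e-03 -1.8000e-03  4.7845e+00] ends z 4.445023342057283 4.891597217913463 rect ((-1.4216041564941406, -1.3997268676757812), (93.8006362915039, 144.5892791748047), 0.07856503874063492)
top 1032 plane [-9.4000e-03 -2.6000e-03  6.1421e+00] ends z 5.8005446374165786 6.694027196992315 rect ((-0.4505577087402344, -0.83428955078125), (140.97080993652344, 96.33341979980469), 89.96582794189453)
```

View pics/side8z.png

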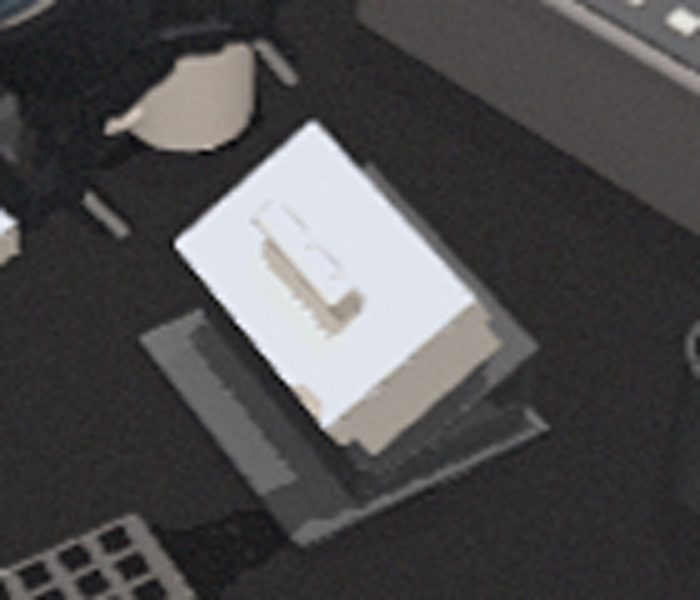

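View pics/wrist8.png

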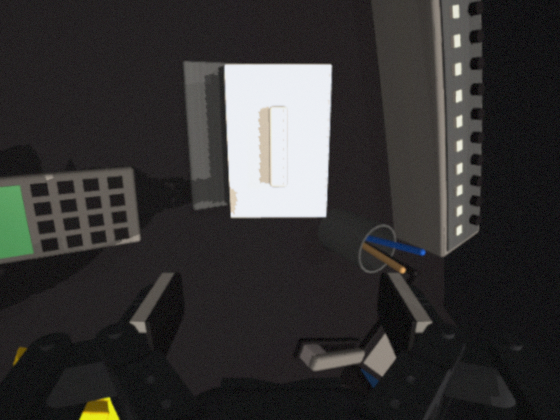

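Measured against the rim by the same camera, the plate's underside is +0.2 mm at the centre, and the ends are +0.1 and +0.3 mm. It is centred within about 1 mm and parallel within 0.004 rad. The robot is clear, so I hand in.

```bash
python3 - <<'E'
from h import *
print(r.sign_off())
E
```

```text
the job is handed in; nothing more can be done
None
```

The smaller white lid is on the tub, snapped home, and I handed the job in at about 11.4 s of the 53 s allowed. Sign-off gave no verdict, so the result rests on my own checks.

**What I did:** I pinched the lid by its rib, lifted it, lined it up with the tilted tub and pressed it down along the tub's axis. It touched the noses 9–10 mm short of home. The force then rose to about 17 N, dropped off, and turned into a pull towards the tub, which I took as the snap. I pressed it against the stop with about 44 N, let go and backed clear.

**Last checks:**
- **Height:** measured by the wrist camera against the rim, the plate's underside is +0.2 mm at the centre. The ends are +0.1 and +0.3 mm.
- **Alignment:** it is centred to about 1 mm and parallel to the rim within 0.004 rad.
- **Force:** the highest reading I saw was about 44 N, but I only read it at the end of each move.
- **Released:** the gripper is fully open and well clear, and the force reading is near zero.

**What disagreed or was not checked:**
- **Fixed cameras:** measured against that same wrist-camera rim position, the side camera put the lid about 0.6 mm higher than the wrist did, and the top camera about 2 mm higher with a 0.01 rad tilt. The top camera had also placed the rim about 2 mm higher beforehand, so its height offset cancels. I put the rest down to the 2 mm calibration error.
- **Catches:** I judged both ends snapped from the force and the end heights; I did not read the catches themselves.
- **Other things on the desk:** I did not re-measure the larger lid or the other items. I planned the moves to stay above or clear of them.

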